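# Load the stone disc in the grinding jig and find the socket for its clamp nut

### The arm

A 7-joint arm with a two-finger parallel gripper is mounted at the origin on the work surface. World frame = base frame: x ahead of the robot, y to its left, z up, the work surface at z = 0. Lengths are in mm, angles in rad, forces in N, time in s.
With the tool pointing down it reaches from about 350 to 775 mm from the base axis. Payload 3.1 kg.
Tool frame: the origin (TCP) lies at the centre of the arm's flange, where the gripper is bolted on; the fingertips stand 173 mm ahead of it and the grasp point (between the pads) lies 155 mm ahead of it (manip.pinch_z is the distance from the TCP to the grasp point, in mm); z points along the fingers, y is the line along which they close (so a half turn about z gives the same grasp; the last joint's range is limited). The gripper opens to 85 mm and grips with 20 to 120 N. Pads are 22 mm wide; open, the fingers measure 114 mm over their backs; the gripper's body (76 mm by 85 mm) begins 54 mm behind the grasp point. The pads swing forward as they close: fully open they stand 13 mm farther back than shut.
Start: joints at [1.108, 0.311, 0.014, 1.512, -0.004, 1.319, -0.027], TCP at [224.705, -502.016, 404.704] pointing down, gripper open.
Joint ranges: [-2.7, 2.7], [-0.3, 1.91], [-1.27, 1.3], [0.12, 2.57], [-1.44, 4.58], [0.2, 2.03], [-3.05, 3.05]. Speed limits (rad/s): [2.79, 2.79, 3.14, 3.14, 3.14, 3.14, 3.14].

### API

Orientations are given as a 3x3 rotation matrix whose columns are the frame's x, y, z axes.
In Python, from bench import readout, optics, manip gives the robot as it stands.
- The arm moves only by the shell command python3 -m handwheel 'ROWS' [FORCE]. ROWS is JSON, a list of rows, each an object of numbers: "x", "y", "z": the shift along the tool's x, y, z in cm; "ax", "ay", "az": the turn, a rotation vector about the tool's x, y, z in rad; "grip": the finger opening in cm, from 0 to 8.54. A call has 1 to 8 rows; each row shifts and turns the commanded pose from where the row before left it, along the tool's axes as they then stand; what a row does not reach is not made up. A row lasts 1/10 s, in which the tool goes at most 50 mm and 8.59 degrees, less where a joint would pass 70% of its speed; a pose out of reach is approached as far as the arm can. A call is refused whole if a number of a shift passes 5 or a number of a turn 0.15, either way. A call with a gripper value outside its range is refused whole. The fingers move at their own pace and stop on an object; FORCE is the grip in N (left out, the last holds). Time passes only in rows, so rows that do not move let the fingers close. It gives the time, the measured TCP pose, the force, the opening and the grip force at its end, in the units of the state.
- readout.read_state(): the state, without advancing time (a new reading comes with each control period).
- optics.read_camera(name): name is "scene" or "top"; returns (picture, depth): 480x640x3 uint8, red, green, blue; 480x640 float32, mm along the optical axis (not along the pixel's ray), 0 where there is no reading.
- optics.calibration(name): a dict with "fx", "fy", "cx", "cy" (pixels), "R" (3x3) and "t" (3): a world point X has camera coordinates R X + t. Camera axes: x right, y down, z forward; pixel columns grow to the right and rows downward; lengths in mm; the calibration is good to about 2 mm. A picture is of the moment at which its call begins. calibration takes no time and is no camera call.
- manip.job_done(): hands the job in; it is judged then, once.
Trained networks look in the newest picture that a camera, given by its name, has taken for a name from the list of things; names that differ only in an ending like _2 or _b are one class to them, and where a whole thing is asked for, a point or a joint stands for the part that bears it (a point fixed in the world has none). Each returns a list of dicts, best first, with "conf" (0 to 1); they miss things now and then, are a little off and sometimes report something else, mostly with a low value. They report only what shows in the picture. A call takes as long as a camera call. They do not tell look-alikes from the thing itself.
- optics.boxes_of(target, camera): "bbox" ([left, top, right, bottom] in pixels, round what is visible of it).
- optics.spot_point(target, camera): "uv" ([column, row] in pixels: a listed point, or the origin of a listed thing).
The state is a dict: "time_s": time; "joint_pos": joint angles; "joint_vel": joint speeds; "joint_efforts": joint torques, N m; "tool_pos": TCP position; "tcp_rot": TCP orientation; "force": force on the tool from outside, world axes, zero at the start; "ft_torque": the same for the moment, N m; "width": opening from 0.0 (shut) to 1.0 (fully open); "grasp_force": force on a finger pad.
Only numpy, scipy, OpenCV 4.12 (cv2) and the standard library are available. Lean on these libraries where they do the work, as an engineer would, in place of code of your own. Each camera call takes 0.05 s, during which the arm holds its last target. There are 200 camera calls.

### The job

First lay the stone disc with the two sawn flats into the jig's pocket, fully home and flat, and let it go. Then try the two sockets on the jig's clamp nut to find the one that fits, and leave the one that does not fit standing upright on the bench, off the jig. Finish still gripping the fitting socket, upright and fully seated down over the nut on the jig's deck, with the stone still home in its pocket; do not shove or knock over the bowl, the round disc or the brush.

Things in the scene. Friction and masses are not known exactly. Their poses are not given: they have to be found in the camera images.
- jig: aluminium grinding jig fixed to the bench: plate 120 mm (its x) by 210 mm (its y), top face (deck) 22 mm above the bench; origin at the centre of its underside, z up. The pocket is in its +y half, the clamp nut on its -y half, 107.5 mm apart; the only other things on the deck are four bolt heads 4 mm high near the corners
- jig_pocket (a point): centre of the pocket's floor, 13 mm above the bench, axes as the jig's: the rectangular pocket is 69 mm (x) by 51 mm (y) and 9 mm deep, open upwards
- nut: plain steel hex nut on the jig's deck, immovable: 27 mm across flats, 20 mm high (its top 3 mm bevelled to 24 mm across flats), a 14 mm stud end stands 2.5 mm above it; origin at the centre of its underside on the deck, z up; its x axis is normal to a pair of flats (the same again every 60 degrees). It is turned in its own way, not square to the jig
- stone: light stone disc 66 mm in diameter and 24 mm thick with two parallel sawn flats 48 mm apart, lying on the bench, about 190 g; origin at the centre of its underside, z up, x along the flats (66 mm long way), y normal to the flats. Seated, it stands 15 mm proud of the deck; it fits the pocket with its x along the pocket's x, either way round
- socket_a: one of two sockets alike outside, mouth down on the bench: round steel body 43 mm across, 44 mm high, a flat-tang adapter fixed on top, 28 (x) by 14 (y) by 30 mm high, 74 mm overall, about 300 g; origin at the centre of the mouth's rim, z up. Hex bore opens downwards, 26 mm deep, x normal to a pair of its flats. Which one fits is not marked, it has to be tried
- socket_b: the other of the two sockets, outside and axes as socket_a. Of the two, in no told order, one bore fits over the nut with about 1.2 mm to spare each side and its rim then rests on the deck; the other bore is 3 mm narrower than the nut and stops on top of the nut, its rim about 20 mm above the deck
- bowl: steel bowl of stones, 166 mm across, beyond the jig (bystander); origin at the centre of its underside
- round_disc: fully round stone disc 60 mm in diameter, 22 mm thick, without flats (bystander); origin at the centre of its underside
- brush: hand brush lying on the bench beyond the jig (bystander); origin under it
Not all that is in view belongs to the job. Leave any orange look-alike of the stone alone.

How it is judged:
By the outcome, as a careful person would: the job done as asked, in the order asked, and still so for the second after the job is handed in, while the arm keeps its last pose, push and grip.
It also fails if it takes over 72 s, if anything falls off the work surface, if the arm or the gripper's body presses on something with over 40 N, if the wrist force passes 120 N, or if a joint passes its speed limit or range.

## Working session

There is one attempt and no reset: what is moved stays moved. The work goes in short steps, Python scripts to look and compute and a shell command to move; the robot and the scene stay as the last step left them, time stands still between calls to the robot, and variables do not carry over. Pictures are saved under pics/ and viewed, at most 10 in all, crops included, and the job is handed in when it is done.

```bash
ls; mkdir -p pics; python3 - <<'E'
from bench import readout, optics, manip
import cv2,numpy as np
print(readout.read_state(), manip.pinch_z)
for c in("scene","top"):
    im,d=optics.read_camera(c); cv2.imwrite(f"pics/{c}0.png",im[...,::-1]); np.save(f"{c}0.npy",d)
    k=optics.calibration(c); R=np.array(k["R"]);t=np.array(k["t"]); print(c,k)
    for n in["jig","jig_pocket","nut","stone","socket_a","round_disc","bowl","brush"]:
        f=optics.spot_point if 1 else 0
        for r in f(n,c)[:4]:
            u,v=r["uv"];z=d[int(np.clip(v,0,479)),int(np.clip(u,0,639))]
            p=R.T@(np.array([(u-k["cx"])/k["fx"]*z,(v-k["cy"])/k["fy"]*z,z])-t)
            print(n,round(r["conf"],2),np.round([u,v]),p.round())
E
```

```text
pics
{'time_s': 0.0, 'joint_pos': array([ 1.10827288,  0.31175538,  0.01398414,  1.51305768, -0.00440529,
        1.31917907, -0.02720959]), 'joint_vel': array([-0.0002519 ,  0.00199388, -0.00037406,  0.00018849,  0.00400178,
        0.00063849,  0.00014661]), 'joint_efforts': array([ 3.92421034e-04, -3.79915595e+01,  1.46307573e-01, -2.30591351e+01,
        1.23060597e-02,  1.35513389e-02, -1.20231044e-05]), 'tool_pos': array([ 224.5844147 , -501.71461601,  403.60399811]), 'tcp_rot': array([[ 9.12722852e-01,  4.08577894e-01, -1.04895978e-03],
       [ 4.08579231e-01, -9.12720385e-01,  2.12374655e-03],
       [-8.96910786e-05, -2.36697519e-03, -9.99997195e-01]]), 'force': array([-1.03252352, -0.22051552,  0.22835168]), 'ft_torque': array([-0.02417912, -0.01065103,  0.01199569]), 'grasp_force': 0.0, 'width': 0.9987147480478508} 154.70000000000002
scene {'fx': 568.3474982069126, 'fy': 568.3474982069126, 'cx': 324.67404391097983, 'cy': 242.149885839377, 'R': array([[ 8.34912777e-01,  5.50382256e-01,  1.64566860e-04],
       [ 3.97753011e-01, -6.03172237e-01, -6.91357935e-01],
       [-3
[... 728 characters left out ...]
rray([[ 0.01621855, -0.99976949, -0.01406869],
       [-0.99113681, -0.01421986, -0.13208187],
       [ 0.13185137,  0.01608617, -0.99113897]]), 't': array([ 42.29300867, 592.06791632, 907.6437585 ])}
jig 0.95 [318. 266.] [526.  57.  19.]
jig_pocket 0.91 [299. 267.] [524.  99.  17.]
stone 0.81 [212. 279.] [495. 282.  24.]
stone 0.69 [165. 268.] [517. 382.  25.]
stone 0.66 [224. 236.] [589. 262.  21.]
stone 0.31 [321. 266.] [526.  52.  21.]
socket_a 0.97 [449. 312.] [ 436. -212.   41.]
socket_a 0.81 [450. 242.] [ 581. -216.   41.]
round_disc 0.57 [178. 192.] [683. 366.  21.]
bowl 0.75 [304. 166.] [736.  90.  55.]
bowl 0.2 [321. 262.] [535.  51.  23.]
brush 0.61 [399. 176.] [ 726. -116.   16.]
```

View pics/top0.png

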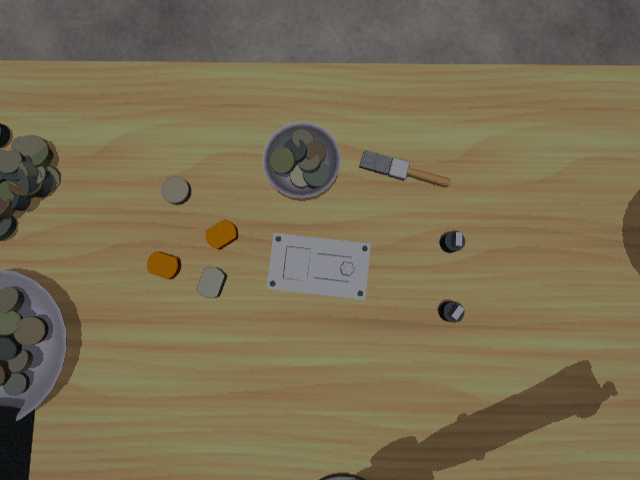

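View pics/scene0.png

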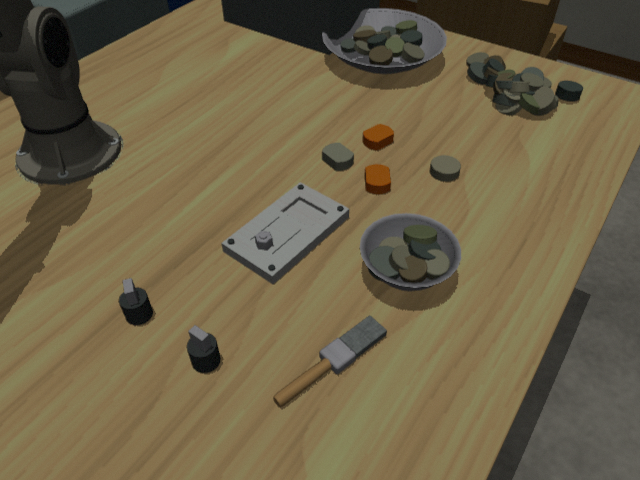

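Top: the light stone is at (211,282), orange look-alikes at (221,234) and (164,265), jig at (318,266) with pocket left and nut right (348,268), sockets at (452,242) and (452,312). Scene view agrees: stone (338,156), sockets (136,305) and (203,350).

```bash
cat > h.py <<'E'
import numpy as np,cv2
from bench import readout,optics,manip
def cal(c):
    k=optics.calibration(c); K=np.array([[k["fx"],0,k["cx"]],[0,k["fy"],k["cy"]],[0,0,1.]])
    return K,np.array(k["R"]),np.array(k["t"])
def cloud(c,d):
    K,R,t=cal(c); v,u=np.mgrid[0:480,0:640]
    p=np.stack([u,v,np.ones_like(u)],-1)@np.linalg.inv(K).T*d[...,None]
    w=(p-t)@R; w[d<=0]=np.nan; return w
def ortho(c,im,x0,y0,w,h,z,s):
    # image: cols = x from x0, rows = y0 downward to y0-h ; s px per mm
    K,R,t=cal(c); A=np.array([[1/s,0,x0],[0,-1/s,y0],[0,0,z],[0,0,1]])
    H=K@np.hstack([R,t[:,None]])@A
    return cv2.warpPerspective(im,np.linalg.inv(H),(int(w*s),int(h*s)),flags=cv2.INTER_CUBIC)
def rect(P):
    (c,(w,h),a)=cv2.minAreaRect(P[:,:2].astype(np.float32)); 
    if w<h:w,h,a=h,w,a+90
    return np.round(c,1),round(w,1),round(h,1),round(a%180,1)
E
python3 - <<'E'
from h import *
out=[]
for c in("scene","top"):
    d=np.load(f"{c}0.npy"); im=cv2.imread(f"pics/{c}0.png"); W=cloud(c,d)
    for n,x,y,z0,z1,r in[("stone",497,283,16,32,45),("jig",526,53,17,26,130),("sA",445,-220,66,82,30),("sB",590,-220,66,82,30),("sAbody",445,-220,36,50,30),("sBbody",590,-220,36,50,30),("nutstud",530,0,36,50,40)]:
        m=(np.hypot(W[...,0]-x,W[...,1]-y)<r)&(W[...,2]>z0)&(W[...,2]<z1)
        P=W[m]
        if len(P)>5: print(c,n,len(P),rect(P),"mean",P.mean(0).round(1))
    a=ortho(c,im,455,320,180,80,24,2); b=ortho(c,im,430,170,200,240,22,2)
    e=np.vstack([ortho(c,im,400,-180,100,80,74,2),ortho(c,im,545,-180,100,80,74,2)])
    out.append(cv2.hconcat([b,cv2.copyMakeBorder(np.vstack([cv2.resize(e,(200,320)),a[:160,0:200]]),0,0,0,0,0)])[:480])
cv2.imwrite("pics/o.png",cv2.resize(cv2.hconcat(out),(800,320)) if 0 else cv2.hconcat(out)[:, :1200]); print(cv2.hconcat(out).shape)
cv2.imwrite("pics/o.png",cv2.resize(cv2.vstack(out),None,fx=.62,fy=.62,interpolation=cv2.INTER_AREA))
E
```

```text
scene stone 509 (array([489.2, 283.6]), 67.1, 51.8, 164.3) mean [491.  280.7  23.5]
scene jig 4836 (array([526. ,  55.9]), 213.5, 124.4, 84.5) mean [528.8  44.1  22.2]
scene sA 176 (array([ 435.7, -221.7]), 30.6, 14.5, 144.9) mean [ 438.  -222.9   73.3]
scene sB 226 (array([ 582.7, -227.6]), 29.2, 14.3, 176.7) mean [ 583.4 -228.5   73.1]
scene sAbody 412 (array([ 438.4, -222.9]), 42.5, 41.2, 64.4) mean [ 441.7 -224.7   43.6]
scene sBbody 413 (array([ 584.7, -227.7]), 40.8, 38.3, 61.7) mean [ 588.8 -232.3   43.8]
scene nutstud 178 (array([521.5,  -4.8]), 27.9, 27.8, 17.4) mean [522.8  -6.2  42.3]
top stone 653 (array([489.8, 286. ]), 65.5, 48.8, 161.5) mean [489.6 285.2  23.3]
top jig 4565 (array([528.5,  57.3]), 210.1, 120.2, 84.5) mean [527.2  51.1  21.3]
top sA 112 (array([ 437.3, -220.2]), 27.4, 14.7, 140.6) mean [ 437.4 -219.5   72.7]
top sB 107 (array([ 583.4, -226.1]), 27.1, 15.2, 178.0) mean [ 583.6 -224.9   72.6]
top sAbody 219 (array([ 437.9, -219.5]), 41.4, 40.5, 92.8) mean [ 438.1 -215.4   43.1]
top sBbody 209 (array([ 583.7, -225.5]), 41.7, 41.5, 176.4) mean [ 581.4 -221.    43. ]
top nutstud 145 (array([522.4,  -2.8]), 29.1, 25.1, 91.6) mean [522.2  -2.3  41.6]
(480, 1200, 3)Traceback (most recent call last):
  File "<stdin>", line 13, in <module>
AttributeError: module 'cv2' has no attribute 'vstack'
```

View pics/o.png

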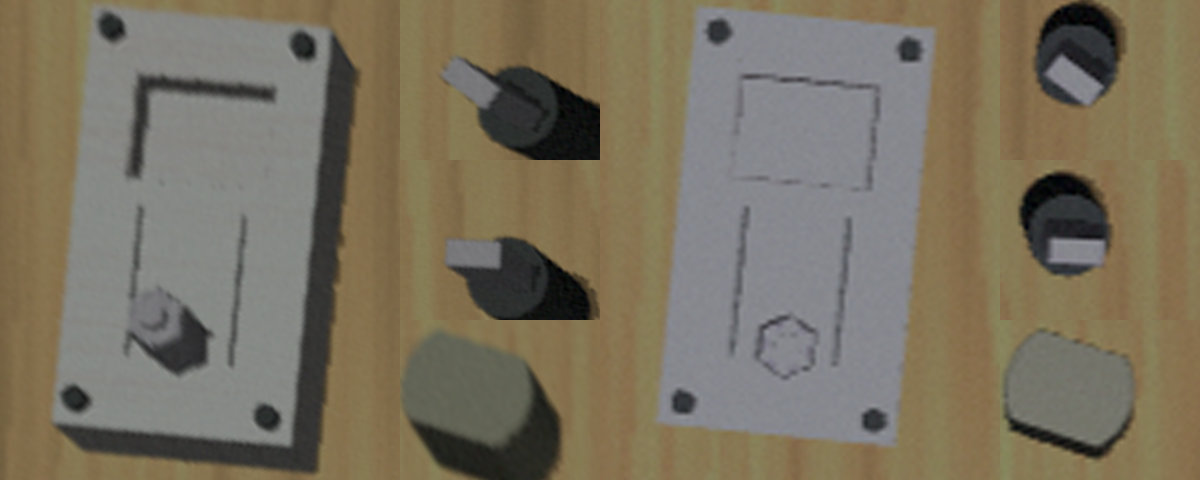

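Jig at about (527,57), yaw -5.5°. In the two orthophotos the pocket, nut hexagon, tangs and stone outline are all clear and agree to about 2 mm between cameras.

```bash
cat >> h.py <<'E'
def go(x,y,z,phi=None):
    s=readout.read_state(); R=s["tcp_rot"]; p=s["tool_pos"]
    cur=np.degrees(np.arctan2(R[1,0],R[0,0]))
    if phi is None: phi=cur
    turn=np.radians((phi-cur+180)%360-180)
    c,sn=np.cos(np.radians(phi)),np.sin(np.radians(phi))
    d=np.array([x,y,z])-p
    print("t",round(s["time_s"],2),"p",p.round(1),"phi",round(cur,2),"| az total",round(-turn,3),"then cm x,y,z",(np.array([c*d[0]+sn*d[1],sn*d[0]-c*d[1],-d[2]])/10).round(2),"tilt",R[:2,2].round(3),"F",s["force"].round(1),"w",round(s["width"]*85.4,1),"g",round(float(s["grasp_force"]),1),"j7",round(s["joint_pos"][6],2))
E
python3 - <<'E'
from h import *
go(489.5,285,300,-17.5)
# nut hex fit & pocket fit on orthophotos (edges)
from scipy.optimize import minimize
for c in("top","scene"):
    im=cv2.imread(f"pics/{c}0.png"); W=cloud(c,np.load(f"{c}0.npy"))
    o=cv2.cvtColor(ortho(c,im,490,30,64,64,42 if c=="scene" else 39,5),cv2.COLOR_BGR2GRAY).astype(float)
    g=np.hypot(cv2.Sobel(cv2.GaussianBlur(o,(0,0),3),-1,1,0),cv2.Sobel(cv2.GaussianBlur(o,(0,0),3),-1,0,1))
    best=[]
    for af in (24,27):
      for a in range(0,60,2):
        th=np.radians(a+60*np.arange(6)+30); r=af/2/np.cos(np.pi/6); V=np.c_[np.cos(th),np.sin(th)]*r
        L=np.vstack([V[i]+(V[(i+1)%6]-V[i])*np.linspace(0,1,20)[:,None] for i in range(6)])
        for x in np.arange(515,531,.5):
            for y in np.arange(-12,6,.5):
                best.append((cv2.remap(g,((x+L[:,0]-490)*5).astype(np.float32),((30-y-L[:,1])*5).astype(np.float32),1).mean(),af,a,x,y))
    best.sort(reverse=True); print(c,best[:6])
    cv2.imwrite(f"pics/n_{c}.png",o)
E
```

```text
t 0.9 p [ 224.7 -502.   404.7] phi 24.11 | az total 0.726 then cm x,y,z [  1.59 -83.02  10.47] tilt [-0. -0.] F [ 0.2  0.5 -1.2] w 85.5 g 0.0 j7 -0.03
top [(np.float64(25.589835790236062), 24, 52, np.float64(522.0), np.float64(-2.5)), (np.float64(25.46068860274589), 24, 54, np.float64(522.0), np.float64(-2.5)), (np.float64(25.445894794798125), 24, 52, np.float64(522.5), np.float64(-2.5)), (np.float64(25.36707963918561), 24, 50, np.float64(522.0), np.float64(-2.5)), (np.float64(25.310348429740536), 24, 54, np.float64(522.5), np.float64(-2.5)), (np.float64(25.199513720382445), 24, 50, np.float64(522.5), np.float64(-2.5))]
scene [(np.float64(20.948291488243417), 27, 54, np.float64(520.5), np.float64(-2.5)), (np.float64(20.946477193562473), 27, 52, np.float64(520.5), np.float64(-2.5)), (np.float64(20.87496586275692), 27, 38, np.float64(530.5), np.float64(-12.0)), (np.float64(20.802321669526478), 27, 36, np.float64(530.5), np.float64(-12.0)), (np.float64(20.798669916722904), 27, 52, np.float64(521.0), np.float64(-2.5)), (np.float64(20.66910691355614), 27, 40, np.float64(530.5), np.float64(-12.0))][ WARN:0@3.410] global loadsave.cpp:1063 imwrite_ Unsupported depth image for selected encoder is fallbacked to CV_8U.
```

```bash
python3 -m handwheel '[{"az":0.145,"grip":7.0},{"az":0.145},{"az":0.145},{"az":0.145},{"az":0.146}]' 40
python3 -m handwheel '[{"y":-4.7},{"y":-4.8},{"y":-4.8},{"y":-4.8},{"y":-4.8},{"y":-4.8},{"y":-4.8},{"y":-4.8}]'
python3 -m handwheel '[{"y":-4.8},{"y":-4.8},{"y":-4.8},{"y":-4.8},{"y":-4.8},{"y":-4.8},{"y":-4.8},{"y":-4.8}]'
python3 -m handwheel '[{"y":-4.8,"z":3.5},{"x":1.6,"y":-1.5,"z":3.5},{"z":3.5},{}]'
python3 - <<'E'
from h import *
go(489.5,285,300,-17.5)
im,d=optics.read_camera("scene"); cv2.imwrite("pics/s1.png",im[...,::-1])
E
```

```text
t 0.9 p [ 224.7 -502.   404.7] phi 24.11 | az total 0.726 then cm x,y,z [  1.59 -83.02  10.47] tilt [-0. -0.] F [ 0.2  0.5 -1.2] w 85.5 g 0.0 j7 -0.03$[0]: bad value
$[0]: bad value
$[0]: bad value
$[0]: bad value
```

View pics/s1.png

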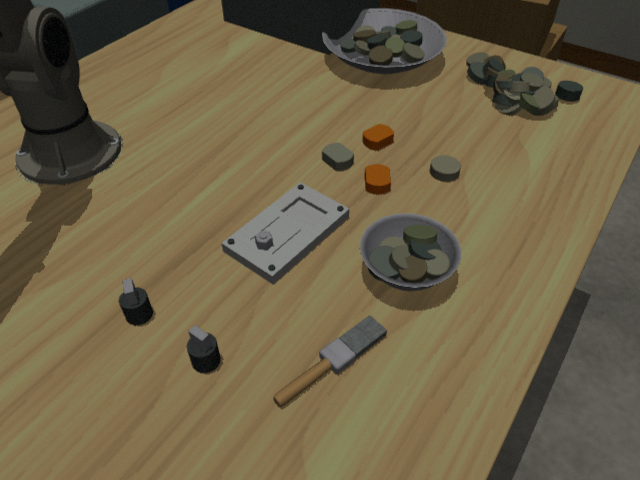

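The view is unchanged: the rows were refused and nothing moved. All the keys are probably required in each row.

```bash
python3 -m handwheel '[{"x":0,"y":0,"z":0,"ax":0,"ay":0,"az":0.145,"grip":7.0}]' 40; python3 -m handwheel '[{"x":0.0,"y":0.0,"z":0.0,"ax":0.0,"ay":0.0,"az":0.145}]'
```

```text
time_s: 1.05
tool_pos: [224.7, -502.0, 404.7]
tcp_rot: [[0.963, 0.269, 0.0], [0.269, -0.963, 0.0], [0.0, 0.0, -1.0]]
force: [0.6, 0.4, -0.5]
width: 0.858
grasp_force: 0.0$[0]: bad value
```

```bash
python3 -m handwheel '[{"x":0,"y":0,"z":0,"ax":0,"ay":0,"az":0.145,"grip":7},{"x":0,"y":0,"z":0,"ax":0,"ay":0,"az":0.145,"grip":7},{"x":0,"y":0,"z":0,"ax":0,"ay":0,"az":0.145,"grip":7},{"x":0,"y":0,"z":0,"ax":0,"ay":0,"az":0.146,"grip":7},{"x":0,"y":-4.8,"z":0,"ax":0,"ay":0,"az":0,"grip":7},{"x":0,"y":-4.8,"z":0,"ax":0,"ay":0,"az":0,"grip":7}]' | tail -1
python3 -m handwheel '[{"x":0,"y":-4.8,"z":0,"ax":0,"ay":0,"az":0,"grip":7},{"x":0,"y":-4.8,"z":0,"ax":0,"ay":0,"az":0,"grip":7},{"x":0,"y":-4.8,"z":0,"ax":0,"ay":0,"az":0,"grip":7},{"x":0,"y":-4.8,"z":0,"ax":0,"ay":0,"az":0,"grip":7},{"x":0,"y":-4.8,"z":0,"ax":0,"ay":0,"az":0,"grip":7},{"x":0,"y":-4.8,"z":0,"ax":0,"ay":0,"az":0,"grip":7},{"x":0,"y":-4.8,"z":0,"ax":0,"ay":0,"az":0,"grip":7},{"x":0,"y":-4.8,"z":0,"ax":0,"ay":0,"az":0,"grip":7}]' |tail -1
python3 -m handwheel '[{"x":0,"y":-4.8,"z":0,"ax":0,"ay":0,"az":0,"grip":7},{"x":0,"y":-4.8,"z":0,"ax":0,"ay":0,"az":0,"grip":7},{"x":0,"y":-4.8,"z":0,"ax":0,"ay":0,"az":0,"grip":7},{"x":0,"y":-4.8,"z":2,"ax":0,"ay":0,"az":0,"grip":7},{"x":0,"y":-4.8,"z":2.5,"ax":0,"ay":0,"az":0,"grip":7},{"x":1,"y":-4.8,"z":3,"ax":0,"ay":0,"az":0,"grip":7},{"x":0.6,"y":-4.8,"z":3,"ax":0,"ay":0,"az":0,"grip":7},{"x":0,"y":0,"z":0,"ax":0,"ay":0,"az":0,"grip":7}]' |tail -1
python3 - <<'E'
from h import *
go(489.5,285,186,-17.5)
for c in("scene","top"):
    im,d=optics.read_camera(c); W=cloud(c,d); cv2.imwrite(f"pics/{c}1.png",im[...,::-1])
    m=(np.hypot(W[...,0]-490,W[...,1]-285)<90)&(W[...,2]>100)&(W[...,2]<150)
    if m.sum(): print(c,m.sum(),rect(W[m]),W[m][:,2].min())
E
```

```text
grasp_force: 0.0
grasp_force: 0.0
grasp_force: 0.0
t 3.25 p [477.  259.9 304.2] phi -17.08 | az total 0.007 then cm x,y,z [ 0.44 -2.77 11.82] tilt [-0.01   0.003] F [-0.9 -0.2 -0.7] w 70.0 g 0.0 j7 -2.63
scene 86 (array([477.7, 258.2]), 95.2, 24.9, 75.8) 138.31876187062733
top 2 (array([475.1, 215.2]), 1.9, 0.0, 160.4) 141.72558845715827
```

```bash

python3 -m handwheel '[{"x":0.4,"y":-2.7,"z":0,"ax":0,"ay":0,"az":0,"grip":7},{"x":0,"y":0,"z":3,"ax":0,"ay":0,"az":0,"grip":7},{"x":0,"y":0,"z":3,"ax":0,"ay":0,"az":0,"grip":7},{"x":0,"y":0,"z":2,"ax":0,"ay":0,"az":0,"grip":7},{"x":0,"y":0,"z":0,"ax":0,"ay":0,"az":0,"grip":7},{"x":0,"y":0,"z":0,"ax":0,"ay":0,"az":0,"grip":7}]' |tail -1
python3 - <<'E'
from h import *
go(489.5,285,186,-17.5)
E
```

```text
grasp_force: 0.0
t 3.95 p [490.5 278.8 231.7] phi -17.59 | az total -0.002 then cm x,y,z [-0.28 -0.56  4.57] tilt [ 0.003 -0.   ] F [0.5 0.2 1. ] w 70.1 g 0.0 j7 -2.72
```

```bash

python3 -m handwheel '[{"x":-0.28,"y":-0.56,"z":0,"ax":0,"ay":0,"az":0,"grip":7},{"x":0,"y":0,"z":1.5,"ax":0,"ay":0,"az":0,"grip":7},{"x":0,"y":0,"z":1.5,"ax":0,"ay":0,"az":0,"grip":7},{"x":0,"y":0,"z":1.5,"ax":0,"ay":0,"az":0,"grip":7},{"x":0,"y":0,"z":0,"ax":0,"ay":0,"az":0,"grip":7}]' |tail -1
python3 - <<'E'
from h import *
go(489.5,285,186,-17.5)
E
python3 -m handwheel '[{"x":0,"y":0,"z":0,"ax":0,"ay":0,"az":0,"grip":4},{"x":0,"y":0,"z":0,"ax":0,"ay":0,"az":0,"grip":4},{"x":0,"y":0,"z":0,"ax":0,"ay":0,"az":0,"grip":4},{"x":0,"y":0,"z":0,"ax":0,"ay":0,"az":0,"grip":4},{"x":0,"y":0,"z":0,"ax":0,"ay":0,"az":0,"grip":4}]' 40
python3 - <<'E'
from h import *
go(489.5,285,186,-17.5)
E
```

```text
grasp_force: 0.0
t 4.45 p [487.5 284.7 181.5] phi -17.48 | az total 0.0 then cm x,y,z [ 0.18 -0.08 -0.45] tilt [-0.006 -0.004] F [ 0.5 -0.2 -0.7] w 70.0 g 0.0 j7 -2.76
time_s: 4.95
tool_pos: [488.9, 286.0, 185.1]
tcp_rot: [[0.954, -0.3, 0.0], [-0.3, -0.954, 0.0], [0.0, -0.0, -1.0]]
force: [-0.4, 0.1, -0.7]
width: 0.548
grasp_force: 42.7
t 4.95 p [488.9 286.  185.1] phi -17.48 | az total 0.0 then cm x,y,z [ 0.09  0.08 -0.09] tilt [0. 0.] F [-0.4  0.1 -0.7] w 46.8 g 42.7 j7 -2.76
```

```bash

python3 -m handwheel '[{"x":0,"y":0,"z":-2,"ax":0,"ay":0,"az":0,"grip":4},{"x":0,"y":0,"z":-2.5,"ax":0,"ay":0,"az":0,"grip":4},{"x":0,"y":0,"z":-0.5,"ax":0,"ay":0,"az":-0.1,"grip":4},{"x":0,"y":0,"z":0,"ax":0,"ay":0,"az":-0.11,"grip":4}]' |tail -1
python3 - <<'E'
from h import *
go(532,104,235,-5.5)
E
```

```text
grasp_force: 42.6
t 5.35 p [489.3 286.6 236.6] phi -5.2 | az total 0.005 then cm x,y,z [ 6.   17.76  0.16] tilt [0.003 0.001] F [-0.  -0.6 -1.4] w 47.0 g 42.6 j7 -2.54
```

```bash

python3 -m handwheel '[{"x":1,"y":3,"z":0,"ax":0,"ay":0,"az":0,"grip":4},{"x":1,"y":3,"z":0,"ax":0,"ay":0,"az":0,"grip":4},{"x":1,"y":3,"z":0,"ax":0,"ay":0,"az":0,"grip":4},{"x":1,"y":3,"z":0,"ax":0,"ay":0,"az":0,"grip":4},{"x":1,"y":3,"z":0,"ax":0,"ay":0,"az":0,"grip":4},{"x":1,"y":2.7,"z":0,"ax":0,"ay":0,"az":0,"grip":4},{"x":0,"y":0,"z":0,"ax":0,"ay":0,"az":0.005,"grip":4},{"x":0,"y":0,"z":0,"ax":0,"ay":0,"az":0,"grip":4}]' |tail -1
python3 -m handwheel '[{"x":0,"y":0,"z":0,"ax":0,"ay":0,"az":0,"grip":4},{"x":0,"y":0,"z":0,"ax":0,"ay":0,"az":0,"grip":4},{"x":0,"y":0,"z":0,"ax":0,"ay":0,"az":0,"grip":4}]' |tail -1
python3 - <<'E'
from h import *
go(532,104,205,-5.5)
E
```

```text
grasp_force: 42.6
grasp_force: 42.6
t 6.45 p [531.4 105.5 235. ] phi -5.6 | az total -0.002 then cm x,y,z [0.08 0.14 3.  ] tilt [-0.     0.001] F [-0.5 -0.4 -1.6] w 47.0 g 42.6 j7 -2.2
```

```bash
cat >> h.py <<'E'
def proj(c,P):
    K,R,t=cal(c); q=(np.atleast_2d(P)@R.T+t)@K.T; return q[:,:2]/q[:,2:]
def draw(im,c,P,f,x0,y0,col):
    q=((proj(c,P)-[x0,y0]+.5)*f-.5); cv2.polylines(im,[np.round(q*16).astype(np.int32)],True,col,1,cv2.LINE_AA,4)
def place(L,x,y,z,phi):
    a=np.radians(phi); L=np.asarray(L,float); return np.c_[x+L[:,0]*np.cos(a)-L[:,1]*np.sin(a),y+L[:,0]*np.sin(a)+L[:,1]*np.cos(a),np.full(len(L),z)]
th=np.linspace(0,2*np.pi,73); STONE=np.c_[33*np.cos(th),np.clip(33*np.sin(th),-24,24)]
POCK=[[-34.5,-25.5],[34.5,-25.5],[34.5,25.5],[-34.5,25.5]]; DECK=[[-60,-105],[60,-105],[60,105],[-60,105]]
E
python3 - <<'E'
from h import *
s=readout.read_state();p=s["tool_pos"];o=[]
for c in("scene","top"):
    im,d=optics.read_camera(c); im=np.ascontiguousarray(im[...,::-1])
    q=proj(c,[531,90,40])[0].astype(int); x0,y0=q[0]-65,q[1]-60
    f=6 if 0 else 4
    a=cv2.resize(im[y0:y0+130,x0:x0+100],None,fx=f,fy=f,interpolation=cv2.INTER_CUBIC)
    a=cv2.convertScaleAbs(a,alpha=1.4)
    draw(a,c,place(STONE,p[0],p[1],p[2]-161,-5.5),f,x0,y0,(0,0,255)); draw(a,c,place(STONE,p[0],p[1],p[2]-185,-5.5),f,x0,y0,(0,0,255))
    draw(a,c,place(DECK,527.2,56.9,22,-5.5),f,x0,y0,(0,255,0)); draw(a,c,place(POCK,531.8,104,22,-5.5),f,x0,y0,(255,0,0))
    o.append(a)
cv2.imwrite("pics/ov1.png",cv2.hconcat(o))
E
```

```text
(no output)
```

View pics/ov1.png

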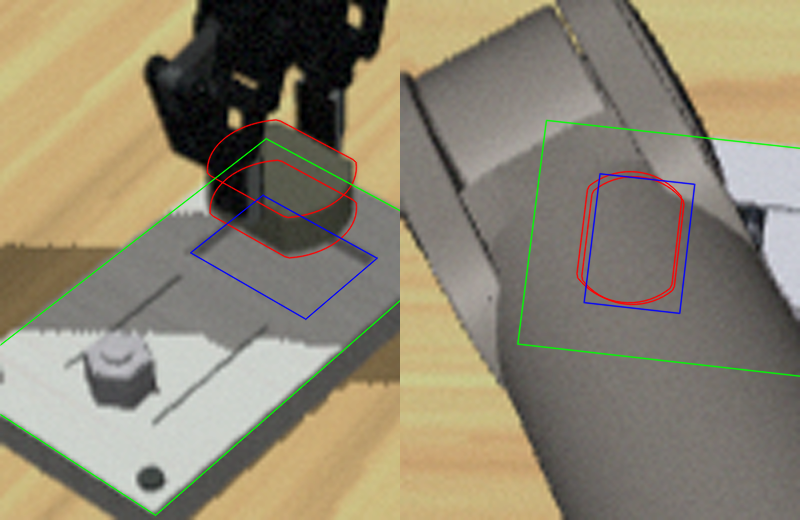

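Scene crop: the held stone lies right on its red predicted outline (edge at (355,205), bottom (290,258)), and deck and pocket outlines fit. The arm hides the stone in the top view. Descending.

```bash

python3 -m handwheel '[{"x":0,"y":0.1,"z":0,"ax":0,"ay":0,"az":0,"grip":4},{"x":0,"y":0,"z":0.8,"ax":0,"ay":0,"az":0,"grip":4},{"x":0,"y":0,"z":0.8,"ax":0,"ay":0,"az":0,"grip":4},{"x":0,"y":0,"z":0.7,"ax":0,"ay":0,"az":0,"grip":4},{"x":0,"y":0,"z":0,"ax":0,"ay":0,"az":0,"grip":4},{"x":0,"y":0,"z":0,"ax":0,"ay":0,"az":0,"grip":4},{"x":0,"y":0,"z":0,"ax":0,"ay":0,"az":0,"grip":4}]' |grep -E "pos|force"
python3 -m handwheel '[{"x":0,"y":0,"z":0.2,"ax":0,"ay":0,"az":0,"grip":4},{"x":0,"y":0,"z":0.2,"ax":0,"ay":0,"az":0,"grip":4},{"x":0,"y":0,"z":0.2,"ax":0,"ay":0,"az":0,"grip":4},{"x":0,"y":0,"z":0,"ax":0,"ay":0,"az":0,"grip":4},{"x":0,"y":0,"z":0,"ax":0,"ay":0,"az":0,"grip":4}]' |grep -E "pos|force"
```

```text
tool_pos: [531.8, 103.3, 212.1]
force: [0.0, -0.4, -1.9]
grasp_force: 42.5
tool_pos: [531.6, 103.3, 205.8]
force: [0.3, 0.9, -2.4]
grasp_force: 42.5
```

```bash

python3 -m handwheel '[{"x":0,"y":-0.05,"z":0.1,"ax":0,"ay":0,"az":0,"grip":4},{"x":0,"y":0,"z":0.1,"ax":0,"ay":0,"az":0,"grip":4},{"x":0,"y":0,"z":0.1,"ax":0,"ay":0,"az":0,"grip":4},{"x":0,"y":0,"z":0,"ax":0,"ay":0,"az":0,"grip":4}]' |grep -E "pos|force"
python3 -m handwheel '[{"x":0,"y":0,"z":0.1,"ax":0,"ay":0,"az":0,"grip":4},{"x":0,"y":0,"z":0.1,"ax":0,"ay":0,"az":0,"grip":4},{"x":0,"y":0,"z":0,"ax":0,"ay":0,"az":0,"grip":4}]' |grep -E "pos|force"
```

```text
tool_pos: [531.6, 103.5, 202.7]
force: [-0.1, 0.4, -1.4]
grasp_force: 42.6
tool_pos: [531.6, 103.6, 200.7]
force: [0.0, -0.5, -1.6]
grasp_force: 42.6
```

Freely inside the pocket (bottom near 16 mm). Go on to the floor.

```bash

python3 -m handwheel '[{"x":0,"y":0,"z":0.1,"ax":0,"ay":0,"az":0,"grip":4},{"x":0,"y":0,"z":0.1,"ax":0,"ay":0,"az":0,"grip":4},{"x":0,"y":0,"z":0.05,"ax":0,"ay":0,"az":0,"grip":4},{"x":0,"y":0,"z":0,"ax":0,"ay":0,"az":0,"grip":4}]' |grep -E "pos|force"
python3 -m handwheel '[{"x":0,"y":0,"z":0.05,"ax":0,"ay":0,"az":0,"grip":4},{"x":0,"y":0,"z":0.05,"ax":0,"ay":0,"az":0,"grip":4},{"x":0,"y":0,"z":0,"ax":0,"ay":0,"az":0,"grip":4}]' |grep -E "pos|force"
```

```text
tool_pos: [531.6, 103.6, 198.3]
force: [0.0, -0.3, -1.6]
grasp_force: 42.6
tool_pos: [531.7, 103.8, 198.0]
force: [-2.5, -1.9, 5.3]
grasp_force: 43.2
```

```bash

python3 -m handwheel '[{"x":0,"y":0,"z":-0.05,"ax":0,"ay":0,"az":0,"grip":7},{"x":0,"y":0,"z":0,"ax":0,"ay":0,"az":0,"grip":7},{"x":0,"y":0,"z":0,"ax":0,"ay":0,"az":0,"grip":7},{"x":0,"y":0,"z":-2,"ax":0,"ay":0,"az":0,"grip":7},{"x":0,"y":0,"z":-4,"ax":0,"ay":0,"az":0,"grip":6},{"x":0,"y":0,"z":-4,"ax":0,"ay":0,"az":0.14,"grip":6},{"x":0,"y":0,"z":0,"ax":0,"ay":0,"az":0.14,"grip":5},{"x":0,"y":0,"z":0,"ax":0,"ay":0,"az":0.14,"grip":5}]' |grep -E "pos|force"
python3 - <<'E'
from h import *
go(437.5,-220.5,310,-38.5)
E
```

```text
tool_pos: [532.3, 104.0, 299.7]
force: [0.3, 0.3, -0.2]
grasp_force: 0.0
t 9.95 p [532.3 104.  299.7] phi -30.13 | az total 0.146 then cm x,y,z [12.78 31.3  -1.03] tilt [0.004 0.001] F [ 0.3  0.3 -0.2] w 50.1 g 0.0 j7 -2.54
```

```bash

python3 -m handwheel '[{"x":0,"y":0,"z":0,"ax":0,"ay":0,"az":0.146,"grip":5},{"x":1.8,"y":4.4,"z":0,"ax":0,"ay":0,"az":0,"grip":5},{"x":1.8,"y":4.4,"z":0,"ax":0,"ay":0,"az":0,"grip":5},{"x":1.8,"y":4.4,"z":0,"ax":0,"ay":0,"az":0,"grip":5},{"x":1.8,"y":4.4,"z":0,"ax":0,"ay":0,"az":0,"grip":5},{"x":1.8,"y":4.4,"z":0,"ax":0,"ay":0,"az":0,"grip":5},{"x":1.8,"y":4.4,"z":0,"ax":0,"ay":0,"az":0,"grip":5},{"x":1.8,"y":4.4,"z":0,"ax":0,"ay":0,"az":0,"grip":5}]' |grep -E "pos|force"
python3 -m handwheel '[{"x":0,"y":0.5,"z":2,"ax":0,"ay":0,"az":0,"grip":4},{"x":0,"y":0,"z":2,"ax":0,"ay":0,"az":0,"grip":4},{"x":0,"y":0,"z":0,"ax":0,"ay":0,"az":0,"grip":4},{"x":0,"y":0,"z":0,"ax":0,"ay":0,"az":0,"grip":4}]' |grep -E "pos|force"
python3 - <<'E'
from h import *
go(437.5,-220.5,221,-38.5)
o=[]
for c in("scene","top"):
    im,d=optics.read_camera(c); W=cloud(c,d); im=np.ascontiguousarray(im[...,::-1])
    for n,x,y,z0,z1,r in[("tang",437,-220,55,78,30),("stone",531,104,32,42,45)]:
        m=(np.hypot(W[...,0]-x,W[...,1]-y)<r)&(W[...,2]>z0)&(W[...,2]<z1)
        if m.sum()>5:P=W[m];print(c,n,len(P),rect(P),P.mean(0).round(1),P[:,2].std().round(2))
    for X in([531,104,40],[437,-220,80]):
        q=proj(c,X)[0].astype(int); a=im[max(q[1]-50,0):q[1]+50,q[0]-50:q[0]+50]; o.append(cv2.resize(a,(300,300),interpolation=cv2.INTER_CUBIC))
cv2.imwrite("pics/v2.png",np.vstack([np.hstack(o[:2]),np.hstack(o[2:])]))
E
```

```text
tool_pos: [439.6, -218.0, 298.1]
force: [1.0, -1.0, -0.1]
grasp_force: 0.0
tool_pos: [437.5, -219.9, 258.0]
force: [0.0, -0.4, 0.5]
grasp_force: 0.0
t 11.15 p [ 437.5 -219.9  258. ] phi -38.11 | az total 0.007 then cm x,y,z [0.04 0.05 3.7 ] tilt [-0.     0.001] F [ 0.  -0.4  0.5] w 39.6 g 0.0 j7 -1.96
scene tang 234 (array([ 436.6, -222.3]), 33.0, 14.2, 143.4) [ 439.7 -223.9   70.2] 6.12
scene stone 649 (array([530.7, 101. ]), 68.7, 50.3, 174.3) [533.   99.8  37. ] 1.69
top tang 58 (array([ 430.9, -215.4]), 14.5, 12.2, 48.9) [ 431.1 -213.6   69.9] 5.47
top stone 648 (array([532.9, 103.5]), 65.9, 47.9, 174.1) [532.6 103.6  36.2] 1.64
```

View pics/v2.png

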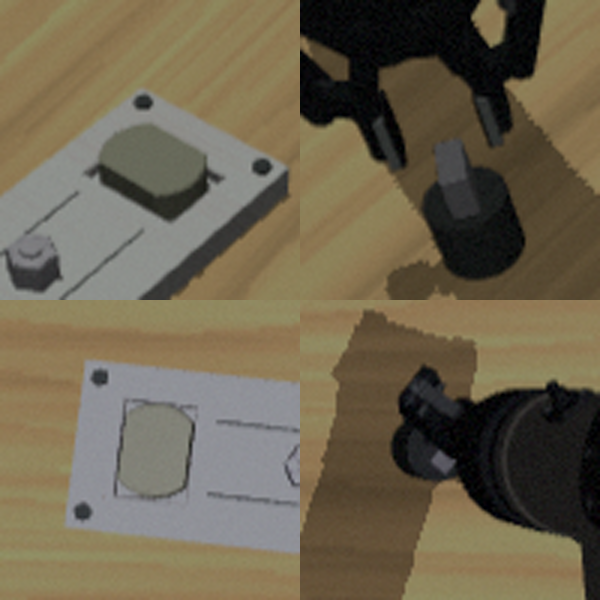

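Left crops: stone seated flat in the pocket, between the pocket's walls. Right: fingers straddle socket A's tang. Descend and grip.

```bash

python3 -m handwheel '[{"x":0,"y":0,"z":1.3,"ax":0,"ay":0,"az":0,"grip":4},{"x":0,"y":0,"z":1.2,"ax":0,"ay":0,"az":0,"grip":4},{"x":0,"y":0,"z":1.2,"ax":0,"ay":0,"az":0,"grip":4},{"x":0,"y":0,"z":0,"ax":0,"ay":0,"az":0,"grip":2},{"x":0,"y":0,"z":0,"ax":0,"ay":0,"az":0,"grip":1},{"x":0,"y":0,"z":0,"ax":0,"ay":0,"az":0,"grip":0.8},{"x":0,"y":0,"z":0,"ax":0,"ay":0,"az":0,"grip":0.8},{"x":0,"y":0,"z":0,"ax":0,"ay":0,"az":0,"grip":0.8}]' 70|grep -E "pos|force"
python3 - <<'E'
from h import *
go(437.5,-220.5,221,-38.5)
E
```

```text
tool_pos: [437.3, -220.3, 221.0]
force: [0.6, -0.1, -3.0]
grasp_force: 70.4
t 12.05 p [ 437.3 -220.3  221. ] phi -38.17 | az total 0.006 then cm x,y,z [ 0.03  0.   -0.  ] tilt [-0. -0.] F [ 0.6 -0.1 -3. ] w 12.6 g 70.4 j7 -1.99
```

```bash

python3 -m handwheel '[{"x":0,"y":0,"z":-1.5,"ax":0,"ay":0,"az":0,"grip":0.8},{"x":0,"y":0,"z":-2,"ax":0,"ay":0,"az":0,"grip":0.8},{"x":0,"y":0,"z":-2,"ax":0,"ay":0,"az":0,"grip":0.8},{"x":0,"y":0,"z":-0.5,"ax":0,"ay":0,"az":-0.13,"grip":0.8},{"x":0,"y":0,"z":0,"ax":0,"ay":0,"az":-0.135,"grip":0.8},{"x":0,"y":0,"z":0,"ax":0,"ay":0,"az":-0.135,"grip":0.8},{"x":0,"y":0,"z":0,"ax":0,"ay":0,"az":-0.135,"grip":0.8},{"x":0,"y":0,"z":0,"ax":0,"ay":0,"az":0,"grip":0.8}]' |grep -E "pos|force"
python3 - <<'E'
from h import *
go(521.1,-2.7,280,-7.3)
E
```

```text
tool_pos: [437.2, -220.3, 280.9]
force: [0.4, 0.5, -2.8]
grasp_force: 70.5
t 12.85 p [ 437.2 -220.3  280.9] phi -7.53 | az total -0.004 then cm x,y,z [  5.56 -22.65   0.09] tilt [-0.  0.] F [ 0.4  0.5 -2.8] w 13.1 g 70.5 j7 -1.45
```

```bash

python3 -m handwheel '[{"x":0.9,"y":-3.7,"z":0,"ax":0,"ay":0,"az":0,"grip":0.8},{"x":0.9,"y":-3.7,"z":0,"ax":0,"ay":0,"az":0,"grip":0.8},{"x":0.9,"y":-3.7,"z":0,"ax":0,"ay":0,"az":0,"grip":0.8},{"x":0.9,"y":-3.7,"z":0,"ax":0,"ay":0,"az":0,"grip":0.8},{"x":0.9,"y":-3.7,"z":0,"ax":0,"ay":0,"az":0,"grip":0.8},{"x":0.9,"y":-3.7,"z":0,"ax":0,"ay":0,"az":0,"grip":0.8},{"x":0,"y":0,"z":0,"ax":0,"ay":0,"az":0,"grip":0.8},{"x":0,"y":0,"z":0,"ax":0,"ay":0,"az":0,"grip":0.8}]' |grep -E "pos|force"
python3 - <<'E'
from h import *
go(521.1,-2.7,280,-7.3)
s=readout.read_state();p=s["tool_pos"];o=[]
CIR=np.c_[21.5*np.cos(th),21.5*np.sin(th)]; TANG=[[-14,-7],[14,-7],[14,7],[-14,7]]
h=np.radians(30+60*np.arange(6)); HEX=np.c_[np.cos(h),np.sin(h)]*27/np.sqrt(3)
for c in("scene","top"):
    im,d=optics.read_camera(c); im=np.ascontiguousarray(im[...,::-1])
    W=cloud(c,d); m=(np.hypot(W[...,0]-p[0],W[...,1]-p[1])<32)&(abs(W[...,2]-(p[2]-177))<6)
    if m.sum()>5: print(c,"bodytop",rect(W[m]),W[m].mean(0))
    q=proj(c,[521,-3,70])[0].astype(int); x0,y0=q[0]-40,q[1]-50
    f=6; a=cv2.convertScaleAbs(cv2.resize(im[y0:y0+100,x0:x0+66],None,fx=f,fy=f,interpolation=cv2.INTER_CUBIC),alpha=1.4)
    for z in(221,177): draw(a,c,place(CIR,p[0],p[1],p[2]-z,0),f,x0,y0,(0,0,255))
    for z in(147,): draw(a,c,place(TANG,p[0],p[1],p[2]-z,-7.5),f,x0,y0,(0,255,255))
    for z,r in((22,1),(39,1),(42,24/27)): draw(a,c,place(HEX*r,521.1,-2.7,z,-7),f,x0,y0,(0,255,0))
    o.append(a)
cv2.imwrite("pics/ov2.png",cv2.hconcat(o))
E
```

```text
tool_pos: [520.0, -5.7, 280.9]
force: [-0.4, -1.2, -3.4]
grasp_force: 70.5
t 13.65 p [520.   -5.7 280.9] phi -7.44 | az total -0.003 then cm x,y,z [ 0.07 -0.32  0.09] tilt [-0.  0.] F [-0.4 -1.2 -3.4] w 13.3 g 70.5 j7 -1.95
scene bodytop (array([525.1, -12.8]), 42.3, 29.4, 46.0) [527.70935117 -15.79640501 104.13773013]
```

View pics/ov2.png

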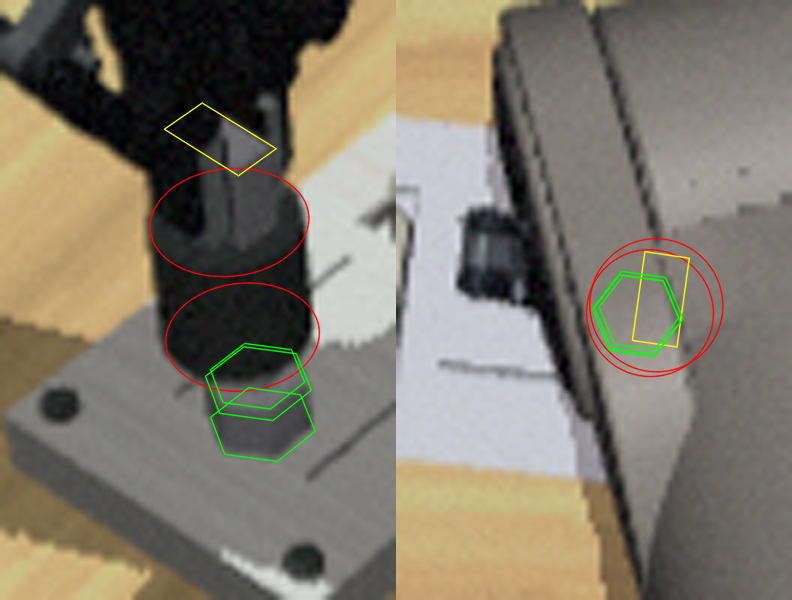

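Scene crop: the socket body appears ~6 px of the 6x crop (1 px) left of its predicted outline near the rim (312 against 319). The nut's outline fits well. Quantify by fitting silhouettes.

```bash
cat >> h.py <<'E'
from scipy.optimize import minimize
CIR=np.c_[21.5*np.cos(th),21.5*np.sin(th)]
hh=np.radians(30+60*np.arange(6)); HEX=np.c_[np.cos(hh),np.sin(hh)]*27/np.sqrt(3)
def grad(im):
    b=cv2.GaussianBlur(im,(0,0),.8).astype(np.float32); gx=cv2.Sobel(b,-1,1,0);gy=cv2.Sobel(b,-1,0,1)
    return np.hypot(gx,gy).sum(2)
def hullfit(c,im,layers,x,y,keep,r=4):
    # layers: list of (outline, z, phi); maximise edge strength along silhouette over x,y
    g=np.minimum(grad(im),200); best=[]
    for dx in np.arange(-r,r+.1,.25):
        for dy in np.arange(-r,r+.1,.25):
            P=np.vstack([place(L,x+dx,y+dy,z,f) for L,z,f in layers])
            h=cv2.convexHull(proj(c,P).astype(np.float32))[:,0]; h=np.vstack([h,h[:1]])
            s=np.r_[0,np.cumsum(np.hypot(*np.diff(h,axis=0).T))]; k=np.linspace(0,s[-1],200)
            q=np.c_[np.interp(k,s,h[:,0]),np.interp(k,s,h[:,1])]; lo,hi=q[:,1].min(),q[:,1].max(); q=q[q[:,1]>lo+keep*(hi-lo)]
            best.append((cv2.remap(g,q[:,0].astype(np.float32),q[:,1].astype(np.float32),1).mean(),x+dx,y+dy))
    best.sort(reverse=True); B=np.array(best[:12]); return B[:,1:].mean(0).round(2),B[:,1:].std(0).round(2),B[0].round(1)
def socket_err(p):
    im=optics.read_camera("scene")[0]; print("socket fit minus tcp",[a for a in hullfit("scene",im,[(CIR,p[2]-221,0),(CIR,p[2]-177,0)],p[0],p[1],.4)],"tcp",p[:2].round(1))
E
python3 - <<'E'
from h import *
im=cv2.imread("pics/scene0.png")[...,::-1].copy()
for a in(-3,-5,-7,-9,-11): print("nut",a,hullfit("scene",im,[(HEX,22,a),(HEX,39,a),(HEX*24/27,42,a)],521,-3,0))
s0=readout.read_state()["tool_pos"]; socket_err(s0)
# check on bench before pick
print("A bench",hullfit("scene",im,[(CIR,0,0),(CIR,44,0)],437.3,-220.3,.4)); print("B bench",hullfit("scene",im,[(CIR,0,0),(CIR,44,0)],583.5,-227,.4))
E
```

```text
nut -3 (array([519.4 ,  -1.21]), array([0.26, 0.3 ]), array([185. , 519.5,  -1.2]))
nut -5 (array([519.5 ,  -1.21]), array([0.27, 0.3 ]), array([185. , 519.2,  -1. ]))Traceback (most recent call last):
  File "<stdin>", line 3, in <module>
  File "h.py", line 47, in hullfit
    h=cv2.convexHull(proj(c,P).astype(np.float32))[:,0]; h=np.vstack([h,h[:1]])
                     ~~~~^^^^^
  File "h.py", line 28, in proj
    K,R,t=cal(c); q=(np.atleast_2d(P)@R.T+t)@K.T; return q[:,:2]/q[:,2:]
          ~~~^^^
  File "h.py", line 4, in cal
    k=optics.calibration(c); K=np.array([[k["fx"],0,k["cx"]],[0,k["fy"],k["cy"]],[0,0,1.]])
ValueError: time passes only in moves, steps and waits
```

```bash
sed -i 's/^def cal(c):/import functools\n@functools.lru_cache\ndef cal(c):/' h.py
python3 - <<'E'
from h import *
im=cv2.imread("pics/scene0.png")[...,::-1].copy()
for a in(-5,-8,-11): print("nut",a,hullfit("scene",im,[(HEX,22,a),(HEX,39,a),(HEX*24/27,42,a)],521,-3,0))
s0=readout.read_state()["tool_pos"]; socket_err(s0)
print("A bench",hullfit("scene",im,[(CIR,0,0),(CIR,44,0)],437.3,-220.3,.4)); print("B bench",hullfit("scene",im,[(CIR,0,0),(CIR,44,0)],583.5,-227,.4))
print("deck",hullfit("scene",im,[(DECK,22,-5.7)],527,57,0))
E
```

```text
nut -5 (array([519.5 ,  -1.21]), array([0.27, 0.3 ]), array([185. , 519.2,  -1. ]))
nut -8 (array([519.54,  -0.92]), array([0.22, 0.29]), array([185. , 519.5,  -0.8]))
nut -11 (array([519.67,  -0.88]), array([0.26, 0.24]), array([185.4, 519.8,  -0.8]))
socket fit minus tcp [array([516.16,  -6.64]), array([0.22, 0.33]), array([200. , 516.6,  -6.7])] tcp [519.6  -8.5]
A bench (array([ 434.32, -220.49]), array([0.35, 0.25]), array([ 200. ,  435. , -220.6]))
B bench (array([ 581.56, -226.46]), array([0.34, 0.29]), array([ 200. ,  582.2, -226.8]))
deck (array([525.52,  57.46]), array([0.19, 0.3 ]), array([192.4, 525.5,  57.5]))
```

```bash
sed -i 's/np.minimum(grad(im),200)/np.minimum(grad(im),400)/' h.py
python3 -m handwheel '[{"x":0,"y":0,"z":0,"ax":0,"ay":0,"az":0,"grip":0.8},{"x":0,"y":0,"z":0,"ax":0,"ay":0,"az":0,"grip":0.8},{"x":0,"y":0,"z":0,"ax":0,"ay":0,"az":0,"grip":0.8},{"x":0,"y":0,"z":0,"ax":0,"ay":0,"az":0,"grip":0.8},{"x":0,"y":0,"z":0,"ax":0,"ay":0,"az":0,"grip":0.8}]' |grep -E "pos|force"
python3 - <<'E'
from h import *
im=cv2.imread("pics/scene0.png")[...,::-1].copy()
go(521.1,-2.7,280,-7.3)
s0=readout.read_state()["tool_pos"]; socket_err(s0); go(521.1,-2.7,280,-7.3)
print("A bench",hullfit("scene",im,[(CIR,0,0),(CIR,44,0)],437.3,-220.3,.4)); print("B bench",hullfit("scene",im,[(CIR,0,0),(CIR,44,0)],583.5,-227,.4))
print("stone",hullfit("scene",im,[(STONE,0,-17.5),(STONE,24,-17.5)],489,286,0))
i1=cv2.imread("pics/scene1.png")[...,::-1].copy()
print("nut2",hullfit("scene",i1,[(HEX,22,-8),(HEX,39,-8),(HEX*24/27,42,-8)],521,-3,0))
E
```

```text
tool_pos: [519.9, -7.4, 280.9]
force: [-0.7, -0.4, -3.5]
grasp_force: 70.5
t 14.3 p [519.9  -7.4 280.9] phi -7.53 | az total -0.004 then cm x,y,z [ 0.06 -0.48  0.09] tilt [ 0. -0.] F [-0.7 -0.4 -3.5] w 12.8 g 70.5 j7 -1.95
socket fit minus tcp [array([517.04,  -5.77]), array([0.26, 0.26]), array([397.9, 517.1,  -5.9])] tcp [519.9  -7.4]
t 14.35 p [519.9  -7.3 280.9] phi -7.52 | az total -0.004 then cm x,y,z [ 0.06 -0.47  0.09] tilt [ 0. -0.] F [ 0.2  0.1 -3.1] w 12.8 g 70.5 j7 -1.95
A bench (array([ 434.01, -220.36]), array([0.3 , 0.23]), array([ 399.7,  433.8, -220.3]))
B bench (array([ 580.44, -225.9 ]), array([0.23, 0.26]), array([ 399.2,  580.5, -226. ]))
stone (array([488.17, 286.12]), array([0.26, 0.24]), array([297. , 488.2, 286. ]))
nut2 (array([519.58,  -2.17]), array([0.26, 0.26]), array([313.5, 519.5,  -2. ]))
```

```bash

python3 -m handwheel '[{"x":0.16,"y":-0.48,"z":0,"ax":0,"ay":0,"az":0,"grip":0.8},{"x":0,"y":0,"z":0.6,"ax":0,"ay":0,"az":0,"grip":0.8},{"x":0,"y":0,"z":0.5,"ax":0,"ay":0,"az":0,"grip":0.8},{"x":0,"y":0,"z":0.3,"ax":0,"ay":0,"az":0,"grip":0.8},{"x":0,"y":0,"z":0,"ax":0,"ay":0,"az":0,"grip":0.8},{"x":0,"y":0,"z":0,"ax":0,"ay":0,"az":0,"grip":0.8},{"x":0,"y":0,"z":0,"ax":0,"ay":0,"az":0,"grip":0.8},{"x":0,"y":0,"z":0,"ax":0,"ay":0,"az":0,"grip":0.8}]' |grep -E "pos|force"
python3 -m handwheel '[{"x":0,"y":0,"z":0.1,"ax":0,"ay":0,"az":0,"grip":0.8},{"x":0,"y":0,"z":0.1,"ax":0,"ay":0,"az":0,"grip":0.8},{"x":0,"y":0,"z":0.1,"ax":0,"ay":0,"az":0,"grip":0.8},{"x":0,"y":0,"z":0,"ax":0,"ay":0,"az":0,"grip":0.8},{"x":0,"y":0,"z":0,"ax":0,"ay":0,"az":0,"grip":0.8}]' |grep -E "pos|force"
python3 -m handwheel '[{"x":0,"y":0,"z":0.05,"ax":0,"ay":0,"az":0,"grip":0.8},{"x":0,"y":0,"z":0.05,"ax":0,"ay":0,"az":0,"grip":0.8},{"x":0,"y":0,"z":0,"ax":0,"ay":0,"az":0,"grip":0.8},{"x":0,"y":0,"z":0,"ax":0,"ay":0,"az":0,"grip":0.8}]' |grep -E "pos|force"
```

```text
tool_pos: [522.2, -2.7, 267.2]
force: [0.4, 0.1, -3.1]
grasp_force: 70.5
tool_pos: [522.1, -2.7, 263.8]
force: [0.1, -0.7, -2.7]
grasp_force: 70.5
tool_pos: [522.1, -2.7, 262.9]
force: [-1.0, -0.3, -3.0]
grasp_force: 70.5
```

```bash

python3 -m handwheel '[{"x":0,"y":0,"z":0.05,"ax":0,"ay":0,"az":0,"grip":0.8},{"x":0,"y":0,"z":0.05,"ax":0,"ay":0,"az":0,"grip":0.8},{"x":0,"y":0,"z":0,"ax":0,"ay":0,"az":0,"grip":0.8},{"x":0,"y":0,"z":0,"ax":0,"ay":0,"az":0,"grip":0.8}]' |grep -E "pos|force"
python3 -m handwheel '[{"x":0,"y":0,"z":0.05,"ax":0,"ay":0,"az":0,"grip":0.8},{"x":0,"y":0,"z":0.05,"ax":0,"ay":0,"az":0,"grip":0.8},{"x":0,"y":0,"z":0,"ax":0,"ay":0,"az":0,"grip":0.8},{"x":0,"y":0,"z":0,"ax":0,"ay":0,"az":0,"grip":0.8}]' |grep -E "pos|force"
```

```text
tool_pos: [522.2, -2.7, 262.0]
force: [-0.2, -0.2, -1.2]
grasp_force: 70.7
tool_pos: [522.3, -2.7, 261.7]
force: [-2.0, 0.9, 5.2]
grasp_force: 71.6
```

```bash

python3 -m handwheel '[{"x":0.15,"y":0,"z":0,"ax":0,"ay":0,"az":0,"grip":0.8},{"x":0,"y":0,"z":0,"ax":0,"ay":0,"az":0,"grip":0.8},{"x":0,"y":0,"z":0,"ax":0,"ay":0,"az":0,"grip":0.8}]' |grep -E "pos|force: "
python3 -m handwheel '[{"x":-0.3,"y":0,"z":0,"ax":0,"ay":0,"az":0,"grip":0.8},{"x":0,"y":0,"z":0,"ax":0,"ay":0,"az":0,"grip":0.8},{"x":0,"y":0,"z":0,"ax":0,"ay":0,"az":0,"grip":0.8}]' |grep -E "pos|force: "
python3 -m handwheel '[{"x":0.15,"y":0.15,"z":0,"ax":0,"ay":0,"az":0,"grip":0.8},{"x":0,"y":0,"z":0,"ax":0,"ay":0,"az":0,"grip":0.8},{"x":0,"y":0,"z":0,"ax":0,"ay":0,"az":0,"grip":0.8}]' |grep -E "pos|force: "
python3 -m handwheel '[{"x":0,"y":-0.3,"z":0,"ax":0,"ay":0,"az":0,"grip":0.8},{"x":0,"y":0,"z":0,"ax":0,"ay":0,"az":0,"grip":0.8},{"x":0,"y":0,"z":0,"ax":0,"ay":0,"az":0,"grip":0.8}]' |grep -E "pos|force: "
```

```text
tool_pos: [523.0, -2.6, 261.7]
force: [-3.9, -0.9, 7.8]
grasp_force: 72.2
tool_pos: [521.4, -2.6, 261.8]
force: [-0.2, -0.4, 5.2]
grasp_force: 71.6
tool_pos: [522.1, -3.2, 261.6]
force: [-1.0, 1.1, 6.4]
grasp_force: 72.1
tool_pos: [522.3, -2.0, 261.6]
force: [-1.7, -2.8, 8.5]
grasp_force: 72.3
```

Socket A stops with its rim ~19–20 mm above the deck, and wiggling does not drop it, so it is very probably the wrong one. Put it back on the bench and try B.

```bash

python3 -m handwheel '[{"x":0,"y":0.15,"z":-0.5,"ax":0,"ay":0,"az":0,"grip":0.8},{"x":0,"y":0,"z":-1.5,"ax":0,"ay":0,"az":0,"grip":0.8},{"x":-0.8,"y":3.7,"z":0,"ax":0,"ay":0,"az":0,"grip":0.8},{"x":-0.8,"y":3.7,"z":0,"ax":0,"ay":0,"az":0,"grip":0.8},{"x":-0.8,"y":3.7,"z":0,"ax":0,"ay":0,"az":0,"grip":0.8},{"x":-0.8,"y":3.7,"z":0,"ax":0,"ay":0,"az":0,"grip":0.8},{"x":-0.8,"y":3.7,"z":0,"ax":0,"ay":0,"az":0,"grip":0.8},{"x":-0.8,"y":3.7,"z":0,"ax":0,"ay":0,"az":0,"grip":0.8}]' |grep -E "pos|force: "
python3 -m handwheel '[{"x":0,"y":0,"z":2,"ax":0,"ay":0,"az":0,"grip":0.8},{"x":0,"y":0,"z":2,"ax":0,"ay":0,"az":0,"grip":0.8},{"x":0,"y":0,"z":1,"ax":0,"ay":0,"az":0,"grip":0.8},{"x":0,"y":0,"z":0,"ax":0,"ay":0,"az":0,"grip":0.8},{"x":0,"y":0,"z":0,"ax":0,"ay":0,"az":0,"grip":0.8},{"x":0,"y":0,"z":0,"ax":0,"ay":0,"az":0,"grip":0.8}]' |grep -E "pos|force: "
```

```text
tool_pos: [444.2, -217.5, 279.8]
force: [0.7, 0.8, -2.8]
grasp_force: 70.5
tool_pos: [446.2, -216.3, 231.7]
force: [0.9, 0.5, -3.2]
grasp_force: 70.6
```

```bash

python3 -m handwheel '[{"x":0,"y":0,"z":0.5,"ax":0,"ay":0,"az":0,"grip":0.8},{"x":0,"y":0,"z":0.3,"ax":0,"ay":0,"az":0,"grip":0.8},{"x":0,"y":0,"z":0.1,"ax":0,"ay":0,"az":0,"grip":0.8},{"x":0,"y":0,"z":0.1,"ax":0,"ay":0,"az":0,"grip":0.8},{"x":0,"y":0,"z":0.05,"ax":0,"ay":0,"az":0,"grip":0.8},{"x":0,"y":0,"z":0,"ax":0,"ay":0,"az":0,"grip":0.8},{"x":0,"y":0,"z":0,"ax":0,"ay":0,"az":0,"grip":0.8}]' |grep -E "pos|force: "

```

```text
tool_pos: [445.5, -216.6, 220.5]
force: [-0.9, -0.5, -3.7]
grasp_force: 70.6
```

```bash

python3 -m handwheel '[{"x":0,"y":0,"z":0.05,"ax":0,"ay":0,"az":0,"grip":0.8},{"x":0,"y":0,"z":0.05,"ax":0,"ay":0,"az":0,"grip":0.8},{"x":0,"y":0,"z":0,"ax":0,"ay":0,"az":0,"grip":0.8},{"x":0,"y":0,"z":0,"ax":0,"ay":0,"az":0,"grip":0.8}]' |grep -E "pos|force: "
python3 -m handwheel '[{"x":0,"y":0,"z":0.05,"ax":0,"ay":0,"az":0,"grip":0.8},{"x":0,"y":0,"z":0.05,"ax":0,"ay":0,"az":0,"grip":0.8},{"x":0,"y":0,"z":0,"ax":0,"ay":0,"az":0,"grip":0.8},{"x":0,"y":0,"z":0,"ax":0,"ay":0,"az":0,"grip":0.8}]' |grep -E "pos|force: "

```

```text
tool_pos: [445.7, -216.6, 220.0]
force: [-1.9, 0.8, 3.8]
grasp_force: 71.5
tool_pos: [445.7, -216.6, 219.9]
force: [-3.7, 0.4, 12.1]
grasp_force: 72.9
```

```bash

python3 -m handwheel '[{"x":0,"y":0,"z":-0.05,"ax":0,"ay":0,"az":0,"grip":2},{"x":0,"y":0,"z":0,"ax":0,"ay":0,"az":0,"grip":4},{"x":0,"y":0,"z":0,"ax":0,"ay":0,"az":0,"grip":4},{"x":0,"y":0,"z":0,"ax":0,"ay":0,"az":0,"grip":4},{"x":0,"y":0,"z":-3,"ax":0,"ay":0,"az":0,"grip":4},{"x":0,"y":0,"z":-3,"ax":0,"ay":0,"az":0,"grip":4},{"x":0,"y":0,"z":0,"ax":0,"ay":0,"az":-0.09,"grip":4}]' |grep -E "pos|force: "
python3 - <<'E'
from h import *
go(582,-226,275,-2.5)
E
```

```text
tool_pos: [447.5, -216.9, 282.7]
force: [0.4, -0.0, 0.5]
grasp_force: 0.0
t 21.65 p [ 447.5 -216.9  282.7] phi -2.23 | az total 0.005 then cm x,y,z [13.47  0.32  0.77] tilt [ 0.008 -0.004] F [ 0.4 -0.   0.5] w 40.0 g 0.0 j7 -1.39
```

```bash

python3 -m handwheel '[{"x":3.4,"y":0.1,"z":0,"ax":0,"ay":0,"az":0,"grip":4},{"x":3.4,"y":0.1,"z":0,"ax":0,"ay":0,"az":0,"grip":4},{"x":3.4,"y":0.1,"z":0,"ax":0,"ay":0,"az":0,"grip":4},{"x":3.4,"y":0,"z":0.8,"ax":0,"ay":0,"az":0,"grip":4},{"x":0,"y":0,"z":0,"ax":0,"ay":0,"az":0,"grip":4},{"x":0,"y":0,"z":0,"ax":0,"ay":0,"az":0,"grip":4},{"x":0,"y":0,"z":0,"ax":0,"ay":0,"az":0,"grip":4},{"x":0,"y":0,"z":0,"ax":0,"ay":0,"az":0,"grip":4}]' |grep -E "pos|force: "
python3 - <<'E'
from h import *
go(582,-226,221,-2.5)
im,d=optics.read_camera("scene"); W=cloud("scene",d)
P=W[(np.hypot(W[...,0]-445,W[...,1]+217)<40)&(W[...,2]>50)&(W[...,2]<82)]; print("A tang",rect(P[P[:,2]>70]),P[:,2].max())
print("A",hullfit("scene",im,[(CIR,0,0),(CIR,44,0)],445,-217,.4)); print("B",hullfit("scene",im,[(CIR,0,0),(CIR,44,0)],582,-226,.4))
im,d=optics.read_camera("top"); W=cloud("top",d)
for n,x,y in(("A",445,-217),("B",582,-226)):
    P=W[(np.hypot(W[...,0]-x,W[...,1]-y)<30)&(W[...,2]>36)&(W[...,2]<50)]; 
    if len(P):print(n,"top body",rect(P),len(P))
E
```

```text
tool_pos: [580.3, -225.5, 271.3]
force: [0.1, -0.9, 1.2]
grasp_force: 0.0
t 22.45 p [ 580.3 -225.5  271.3] phi -2.4 | az total 0.002 then cm x,y,z [0.17 0.04 5.03] tilt [-0.001 -0.001] F [ 0.1 -0.9  1.2] w 39.7 g 0.0 j7 -1.5
A tang (array([ 445.6, -218.2]), 28.1, 14.6, 173.1) 77.24513437512981
A (array([ 443.83, -216.94]), array([0.26, 0.23]), array([ 309.3,  443.8, -217. ]))
B (array([ 579.92, -225.58]), array([0.26, 0.26]), array([ 396. ,  580. , -225.5]))
A top body (array([ 447.9, -216.1]), 40.8, 40.6, 91.0) 216
B top body (array([ 572.5, -224.7]), 41.8, 19.8, 82.6) 110
```

```bash

python3 -m handwheel '[{"x":0.13,"y":0.04,"z":1.5,"ax":0,"ay":0,"az":0,"grip":4},{"x":0,"y":0,"z":1.5,"ax":0,"ay":0,"az":0,"grip":4},{"x":0,"y":0,"z":1.5,"ax":0,"ay":0,"az":0,"grip":4},{"x":0,"y":0,"z":0.5,"ax":0,"ay":0,"az":0,"grip":4},{"x":0,"y":0,"z":0,"ax":0,"ay":0,"az":0,"grip":4},{"x":0,"y":0,"z":0,"ax":0,"ay":0,"az":0,"grip":4},{"x":0,"y":0,"z":0,"ax":0,"ay":0,"az":0,"grip":4}]' |grep -E "pos|force: "
python3 -m handwheel '[{"x":0,"y":0,"z":0,"ax":0,"ay":0,"az":0,"grip":2},{"x":0,"y":0,"z":0,"ax":0,"ay":0,"az":0,"grip":1},{"x":0,"y":0,"z":0,"ax":0,"ay":0,"az":0,"grip":0.8},{"x":0,"y":0,"z":0,"ax":0,"ay":0,"az":0,"grip":0.8},{"x":0,"y":0,"z":0,"ax":0,"ay":0,"az":0,"grip":0.8}]' 80|grep -E "pos|force: "
python3 -m handwheel '[{"x":0,"y":0,"z":-1.5,"ax":0,"ay":0,"az":0,"grip":0.8},{"x":0,"y":0,"z":-2,"ax":0,"ay":0,"az":0.04,"grip":0.8},{"x":0,"y":0,"z":-2,"ax":0,"ay":0,"az":0.04,"grip":0.8},{"x":0,"y":0,"z":-0.5,"ax":0,"ay":0,"az":0,"grip":0.8},{"x":0,"y":0,"z":0,"ax":0,"ay":0,"az":0,"grip":0.8}]' |grep -E "pos|force: "
python3 - <<'E'
from h import *
go(522,-2.8,281,-7.3)
E
```

```text
tool_pos: [583.0, -225.5, 221.6]
force: [0.2, 0.7, -0.2]
grasp_force: 0.0
tool_pos: [582.9, -225.7, 221.7]
force: [-0.3, -0.8, 3.2]
grasp_force: 79.2
tool_pos: [582.6, -225.5, 281.5]
force: [-0.2, -0.6, -4.8]
grasp_force: 78.4
t 24.25 p [ 582.6 -225.5  281.5] phi -6.89 | az total 0.007 then cm x,y,z [ -8.84 -21.32   0.05] tilt [ 0.001 -0.   ] F [-0.2 -0.6 -4.8] w 12.8 g 78.4 j7 -1.57
```

```bash

python3 -m handwheel '[{"x":-1.5,"y":-3.5,"z":0,"ax":0,"ay":0,"az":0.007,"grip":0.8},{"x":-1.5,"y":-3.6,"z":0,"ax":0,"ay":0,"az":0,"grip":0.8},{"x":-1.5,"y":-3.6,"z":0,"ax":0,"ay":0,"az":0,"grip":0.8},{"x":-1.5,"y":-3.6,"z":0,"ax":0,"ay":0,"az":0,"grip":0.8},{"x":-1.5,"y":-3.6,"z":0,"ax":0,"ay":0,"az":0,"grip":0.8},{"x":-1.3,"y":-3.4,"z":0,"ax":0,"ay":0,"az":0,"grip":0.8},{"x":0,"y":0,"z":0,"ax":0,"ay":0,"az":0,"grip":0.8}]' |grep -E "pos|force: "
python3 -m handwheel '[{"x":0,"y":0,"z":0,"ax":0,"ay":0,"az":0,"grip":0.8},{"x":0,"y":0,"z":0,"ax":0,"ay":0,"az":0,"grip":0.8},{"x":0,"y":0,"z":0,"ax":0,"ay":0,"az":0,"grip":0.8},{"x":0,"y":0,"z":0,"ax":0,"ay":0,"az":0,"grip":0.8},{"x":0,"y":0,"z":0,"ax":0,"ay":0,"az":0,"grip":0.8},{"x":0,"y":0,"z":0,"ax":0,"ay":0,"az":0,"grip":0.8}]' |grep -E "pos|force: "
python3 - <<'E'
from h import *
go(522,-2.8,281,-7.3)
s0=readout.read_state()["tool_pos"]; socket_err(s0); go(522,-2.8,281,-7.3)
E
```

```text
tool_pos: [519.6, 4.5, 279.9]
force: [-0.4, -0.1, -3.4]
grasp_force: 78.5
tool_pos: [522.3, -3.6, 280.8]
force: [-0.2, -1.0, -3.2]
grasp_force: 78.6
t 25.55 p [522.3  -3.6 280.8] phi -7.39 | az total -0.002 then cm x,y,z [-0.04 -0.07 -0.02] tilt [-0.  0.] F [-0.2 -1.  -3.2] w 12.6 g 78.6 j7 -1.95
socket fit minus tcp [array([519.71,  -2.88]), array([0.26, 0.23]), array([397.5, 519.8,  -2.8])] tcp [522.3  -3.6]
t 25.6 p [522.3  -3.4 280.9] phi -7.37 | az total -0.001 then cm x,y,z [-0.03 -0.06 -0.01] tilt [-0.  0.] F [-0.3  0.3 -3.1] w 12.3 g 78.6 j7 -1.95
```

```bash

python3 -m handwheel '[{"x":0,"y":-0.08,"z":0.5,"ax":0,"ay":0,"az":0,"grip":0.8},{"x":0,"y":0,"z":0.4,"ax":0,"ay":0,"az":0,"grip":0.8},{"x":0,"y":0,"z":0.4,"ax":0,"ay":0,"az":0,"grip":0.8},{"x":0,"y":0,"z":0,"ax":0,"ay":0,"az":0,"grip":0.8},{"x":0,"y":0,"z":0,"ax":0,"ay":0,"az":0,"grip":0.8},{"x":0,"y":0,"z":0,"ax":0,"ay":0,"az":0,"grip":0.8}]' |grep -E "pos|force: "
python3 -m handwheel '[{"x":0,"y":0,"z":0.1,"ax":0,"ay":0,"az":0,"grip":0.8},{"x":0,"y":0,"z":0.1,"ax":0,"ay":0,"az":0,"grip":0.8},{"x":0,"y":0,"z":0.1,"ax":0,"ay":0,"az":0,"grip":0.8},{"x":0,"y":0,"z":0.1,"ax":0,"ay":0,"az":0,"grip":0.8},{"x":0,"y":0,"z":0,"ax":0,"ay":0,"az":0,"grip":0.8}]' |grep -E "pos|force: "
python3 -m handwheel '[{"x":0,"y":0,"z":0.05,"ax":0,"ay":0,"az":0,"grip":0.8},{"x":0,"y":0,"z":0.05,"ax":0,"ay":0,"az":0,"grip":0.8},{"x":0,"y":0,"z":0.05,"ax":0,"ay":0,"az":0,"grip":0.8},{"x":0,"y":0,"z":0,"ax":0,"ay":0,"az":0,"grip":0.8}]' |grep -E "pos|force: "
```

```text
tool_pos: [522.4, -2.3, 268.0]
force: [0.8, -0.7, -3.3]
grasp_force: 78.6
tool_pos: [522.2, -2.4, 263.7]
force: [-0.6, 0.2, -3.0]
grasp_force: 78.6
tool_pos: [522.3, -2.3, 262.3]
force: [0.2, -0.0, -3.5]
grasp_force: 78.6
```

```bash

python3 -m handwheel '[{"x":0,"y":0,"z":0.05,"ax":0,"ay":0,"az":0,"grip":0.8},{"x":0,"y":0,"z":0.05,"ax":0,"ay":0,"az":0,"grip":0.8},{"x":0,"y":0,"z":0.05,"ax":0,"ay":0,"az":0,"grip":0.8},{"x":0,"y":0,"z":0,"ax":0,"ay":0,"az":0,"grip":0.8}]' |grep -E "pos|force: "
python3 -m handwheel '[{"x":0,"y":0,"z":0.05,"ax":0,"ay":0,"az":0,"grip":0.8},{"x":0,"y":0,"z":0.05,"ax":0,"ay":0,"az":0,"grip":0.8},{"x":0,"y":0,"z":0.05,"ax":0,"ay":0,"az":0,"grip":0.8},{"x":0,"y":0,"z":0,"ax":0,"ay":0,"az":0,"grip":0.8}]' |grep -E "pos|force: "
```

```text
tool_pos: [522.3, -2.4, 260.8]
force: [-0.5, -0.4, -3.5]
grasp_force: 78.6
tool_pos: [522.3, -2.4, 259.3]
force: [0.9, 0.7, -2.8]
grasp_force: 78.6
```

Socket B passes over the nut without resistance. Lower it on.

```bash

python3 -m handwheel '[{"x":0,"y":0,"z":0.1,"ax":0,"ay":0,"az":0,"grip":0.8},{"x":0,"y":0,"z":0.1,"ax":0,"ay":0,"az":0,"grip":0.8},{"x":0,"y":0,"z":0.1,"ax":0,"ay":0,"az":0,"grip":0.8},{"x":0,"y":0,"z":0.1,"ax":0,"ay":0,"az":0,"grip":0.8},{"x":0,"y":0,"z":0.1,"ax":0,"ay":0,"az":0,"grip":0.8},{"x":0,"y":0,"z":0,"ax":0,"ay":0,"az":0,"grip":0.8}]' |grep -E "pos|force: "
python3 -m handwheel '[{"x":0,"y":0,"z":0.1,"ax":0,"ay":0,"az":0,"grip":0.8},{"x":0,"y":0,"z":0.1,"ax":0,"ay":0,"az":0,"grip":0.8},{"x":0,"y":0,"z":0.1,"ax":0,"ay":0,"az":0,"grip":0.8},{"x":0,"y":0,"z":0.1,"ax":0,"ay":0,"az":0,"grip":0.8},{"x":0,"y":0,"z":0.1,"ax":0,"ay":0,"az":0,"grip":0.8},{"x":0,"y":0,"z":0,"ax":0,"ay":0,"az":0,"grip":0.8}]' |grep -E "pos|force: "
```

```text
tool_pos: [522.2, -2.4, 254.2]
force: [-0.9, -0.3, -3.0]
grasp_force: 78.6
tool_pos: [522.2, -2.4, 249.2]
force: [0.6, 0.1, -2.9]
grasp_force: 78.6
```

```bash

python3 -m handwheel '[{"x":0,"y":0,"z":0.1,"ax":0,"ay":0,"az":0,"grip":0.8},{"x":0,"y":0,"z":0.1,"ax":0,"ay":0,"az":0,"grip":0.8},{"x":0,"y":0,"z":0.1,"ax":0,"ay":0,"az":0,"grip":0.8},{"x":0,"y":0,"z":0.1,"ax":0,"ay":0,"az":0,"grip":0.8},{"x":0,"y":0,"z":0.05,"ax":0,"ay":0,"az":0,"grip":0.8},{"x":0,"y":0,"z":0,"ax":0,"ay":0,"az":0,"grip":0.8}]' |grep -E "pos|force: "
python3 -m handwheel '[{"x":0,"y":0,"z":0.05,"ax":0,"ay":0,"az":0,"grip":0.8},{"x":0,"y":0,"z":0.05,"ax":0,"ay":0,"az":0,"grip":0.8},{"x":0,"y":0,"z":0.05,"ax":0,"ay":0,"az":0,"grip":0.8},{"x":0,"y":0,"z":0,"ax":0,"ay":0,"az":0,"grip":0.8}]' |grep -E "pos|force: "
```

```text
tool_pos: [522.3, -2.3, 244.8]
force: [0.6, 1.2, -3.3]
grasp_force: 78.6
tool_pos: [522.4, -2.3, 243.7]
force: [-1.1, -0.3, -0.1]
grasp_force: 78.9
```

```bash

python3 -m handwheel '[{"x":0,"y":0,"z":0.05,"ax":0,"ay":0,"az":0,"grip":0.8},{"x":0,"y":0,"z":0,"ax":0,"ay":0,"az":0,"grip":0.8},{"x":0,"y":0,"z":0,"ax":0,"ay":0,"az":0,"grip":0.8},{"x":0,"y":0,"z":0,"ax":0,"ay":0,"az":0,"grip":0.8},{"x":0,"y":0,"z":0,"ax":0,"ay":0,"az":0,"grip":0.8}]' |grep -E "pos|force: "
python3 - <<'E'
from h import *
im,d=optics.read_camera("scene"); cv2.imwrite("pics/fin.png",im[...,::-1]); W=cloud("scene",d)
m=(np.hypot(W[...,0]-531,W[...,1]-104)<45)&(W[...,2]>32)&(W[...,2]<42)
print(rect(W[m]),np.median(W[m][:,2])); go(522,-2,243,-7.3)
E
```

```text
tool_pos: [522.4, -2.3, 243.7]
force: [-2.9, 0.1, 5.3]
grasp_force: 79.7
(array([531.4, 101.1]), 66.6, 49.4, 175.0) 37.1869494847686
t 30.65 p [522.4  -2.3 243.7] phi -7.34 | az total -0.001 then cm x,y,z [-0.04 -0.02  0.07] tilt [ 0. -0.] F [-2.9 -0.8  5.9] w 12.7 g 79.7 j7 -1.98
```

View pics/fin.png

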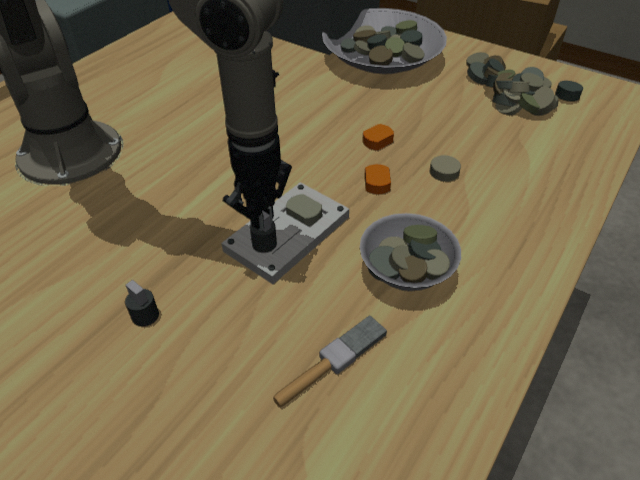

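Socket B sits down on the deck over the nut at (263,235), still gripped. The stone is in its pocket at (304,208), its top at 37 mm as required. Socket A stands upright at (142,306), and the bystanders are untouched.

```bash
python3 -c "
from bench import manip
print(manip.job_done())"
```

```text
the job is handed in; nothing more can be done
None
```

The job is handed in: the stone is home in its pocket, socket B fits and is still gripped fully down on the nut, and socket A, which stopped about 20 mm up on the nut, stands upright on the bench.

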